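Lock up the clay-tool chest with its removable-shackle padlock

ROBOT

A 6-joint arm with a two-finger parallel gripper is mounted at the origin on the work surface. World frame = base frame: x ahead of the robot, y to its left, z up, the work surface at z = 0. Lengths are in m, angles in rad, forces in N, time in s.
With the tool pointing down it reaches from about 0.275 to 0.825 m from the base axis. Payload 4.9 kg.
Tool frame: the origin (TCP) lies on the mounting face of the last link; the fingertips stand 173 mm ahead of it and the grasp point (between the pads) lies 155 mm ahead of it (grip_point_offset is the z of the grasp point in the tool frame, in m); z points along the fingers, y is the line along which they close (so a half turn about z gives the same grasp; the last joint's range is limited). The gripper opens to 85 mm and grips with 20 to 120 N. Pads are 22 mm wide; open, the fingers measure 114 mm over their backs; the gripper's body (76 mm by 85 mm) begins 54 mm behind the grasp point. The pads swing forward as they close: fully open they stand 13 mm farther back than shut.
Start: joints at [-1.268, 0.326, -0.193, 1.052, 0, 1.437], TCP at [0.233, -0.498, 0.405] pointing down, gripper open.
Joint ranges: [-2.65, 2.65], [-0.97, 1.79], [-1.3, 1.35], [-1.93, 2.1], [-1.47, 1.37], [-3.14, 3.14]. Speed limits (rad/s): [2.57, 2.57, 3.14, 3.14, 3.14, 3.14].

INTERFACE

Orientations are given as a rotation vector (axis times angle).
In Python, from workcell import read_state, grab_frame, camera_info, finish_job, boxes_of, landmark_of, grip_point_offset gives the robot as it stands.
- The arm moves only by the shell command python3 -m crank 'ROWS'. ROWS is JSON, one flat list of numbers, 7 for each row, row after row: the shift along the tool's x, y, z in cm, then the turn, a rotation vector about the tool's x, y, z in rad, then the finger opening in cm, from 0 to 8.54. A call has 1 to 5 rows; each row is the pose to reach, as a shift and turn from the pose commanded when the call began, along the tool's axes at that moment; what a row does not reach only later rows make up. A row lasts 1/12 s, in which the tool goes at most 41.7 mm and 7.16 degrees, less where a joint would pass 70% of its speed; a pose out of reach is approached as far as the arm can. A call with a gripper value outside its range is refused whole. The fingers move at their own pace and stop on an object; the grip force is fixed at half the most. Time passes only in rows, so rows that repeat a pose let the fingers close. It gives the time, the measured TCP pose, the force, the opening and the grip force at its end, in the units of the state.
- read_state(): the state, without advancing time (a new reading comes with each control period).
- grab_frame(name): name is "scene" or "top" or "wrist"; returns the picture (480x640x3 uint8, red, green, blue); there is no depth.
- camera_info(name): a dict with "fovy" (degrees; the focal length in pixels is half the picture's height over the tangent of half this angle, whatever the lens; pixels are square), "cx", "cy" (the principal point, pixels), "xyz" and "rotation" of the camera in the world. Camera axes: x right, y up, looking along -z (the intrinsics and any distortion apply to the point x, -y, -z); pixel columns grow to the right and rows downward; lengths in m; the calibration is good to about 2 mm. A picture is of the moment at which its call begins: read the wrist's pose just before it. camera_info takes no time and is no camera call; for the wrist camera it gives the pose at the moment of the call.
- finish_job(): hands the job in; it is judged then, once.
Trained networks look in the newest picture that a camera, given by its name, has taken for a name from the list of things; names that differ only in an ending like _2 or _b are one class to them, and where a whole thing is asked for, a point or a joint stands for the part that bears it (a point fixed in the world has none). Each returns a list of dicts, best first, with "conf" (0 to 1); they miss things now and then, are a little off and sometimes report something else, mostly with a low value. They report only what shows in the picture. A call takes as long as a camera call. They do not tell look-alikes from the thing itself.
- boxes_of(camera, query): "box" ([left, top, right, bottom] in pixels, round what is visible of it).
- landmark_of(camera, query): "uv" ([column, row] in pixels: a listed point, or the origin of a listed thing).
The state is a dict: "t": time; "q": joint angles; "qd": joint speeds; "joint_efforts": joint torques, N m; "tool_pos": TCP position; "eef_rot": TCP orientation; "contact_force": force on the tool from outside, world axes, zero at the start; "torque": the same for the moment, N m; "width": opening from 0.0 (shut) to 1.0 (fully open); "finger_force": force on a finger pad.
Only numpy, scipy, OpenCV 4.12 (cv2) and the standard library are available. Lean on these libraries where they do the work, as an engineer would, in place of code of your own. Each camera call takes 0.05 s, during which the arm holds its last target. There are 200 camera calls.

TASK

Lock up the green clay-tool chest: shut its lid so that the steel hasp plate lies over the brass padlock body, then take the red-topped shackle from its wooden rest and put both its legs down through the plate's slots into the padlock. Press it down against the spring until the hidden pawls click and it stays down when you let go; press with feeling, never with more than 22 N (2.2 kg), let go of it, and leave the other things on the bench where they are.

Things in the scene. Friction and masses are not known exactly. Their poses are not given: they have to be found in the camera images.
- chest: Green steel tool chest, fixed to the bench, with a brass padlock body on the middle of its front. Origin on the bench under the midpoint between the padlock's two holes; x points from the padlock to the chest, y along the front, z up. Box: x 21 to 211 mm, y -130 to 130 mm, 97 mm high, open-topped. Padlock body 34 (x) by 66 (y) mm, its top at z = 94 mm, with two upright holes.
- lock_top (a point): Point on the padlock's top (94 mm above the bench) midway between its two round holes; axes as the chest's. Holes: 12 mm diameter with a 2 mm lead-in, at y = -18 and +18 mm. Inside, a spring ejector lifts the shackle out again unless the two hidden pawls have clicked. Over 22 N between shackle and padlock, plate or lid harms it.
- lock_face (a point): Keyhole on the padlock's front. Hidden works: leg tips meet the ejector 8 mm below the padlock's top (3.5 N, growing 0.06 N per mm). Depth of the pawls is unknown within 22 mm: somewhere 19 to 41 mm down they click. Over the last 8 mm before it the push rises to 7 to 12 N; at the click it drops by 2.5 N or more; a hard stop follows 2 mm after the click.
- lid_plate (a joint): Hinge of the chest's lid, rad: 0 shut, growing as it opens; starts at 0.5 to 0.95. The stiff hinge (about 0.75 N m) keeps the lid where it is left; 5 to 12 N of push down shuts it.
- lid_hinge (a point): Point on the lid's hinge axis, which runs along the chest's y at x = 212 mm, 99.5 mm above the bench. The lid is a plate 5 mm thick and 264 mm wide; shut, it lies level from x = 22 to 210 mm with its top at 102 mm.
- lid_front (a point): Middle of the lid's front edge, on its top face, 185 mm from the hinge axis; it moves with the lid.
- hasp (a point): Midpoint between the two slots, on the top face of the steel hasp plate that juts from the lid's front edge (44 by 72 by 5 mm) and moves with the lid, 212 mm from the hinge axis. Round slots of 16 mm at y = -18 and +18 mm; lid shut, they lie right over the padlock's holes, the plate's top 8 mm and its underside 3 mm above the padlock.
- shackle: Loose removable U shackle, 140 g nominal, standing upright. Origin midway between its two leg tips, z up. Two round steel legs of 10 mm diameter at y = -18 and +18 mm; the tips taper to 6.4 mm over the last 5 mm; a groove (5.2 mm diameter) runs from 7 to 17 mm above the tips. Red plastic crown bar for gripping: 14 (x) by 54 (y) by 18 mm high, from 74 to 92 mm above the leg tips. Either way round fits.
- rest: Light wooden rest block, 60 (x) by 90 (y) by 45 mm high, fixed to the bench, in whose two holes (14 mm wide, 25 mm deep, at y = -18 and +18 mm) the shackle stands loosely at the start, its leg tips 20 mm above the bench. Origin at the centre of its underside.
- bowl: Bystander: white bowl, 100 mm wide, 45 mm high, behind the rest.
- glaze_jar: Bystander: amber glaze jar, 52 mm wide, 75 mm high, behind the rest.
- cutter: Bystander: aluminium ring cutter, 60 mm wide, 25 mm high, in front of the rest.
- spare_lock: Bystander: small closed brass padlock lying flat, 44 mm wide, 66 mm long, 20 mm high, in front of the chest. Not to be used.
- pot: Bystander: terracotta pot, 100 mm wide, 100 mm high.
- mug: Bystander: blue mug, 72 mm wide, 85 mm high.
- paddle: Bystander: wooden clay spatula lying on the bench.
Mind the look-alikes: they are no part of the job. Leave any blue look-alike of the shackle alone.

How it is judged:
By the outcome, as a careful person would: the job done as asked, in the order asked, and still so for the second after the job is handed in, with the robot touching nothing.
It also fails if it takes over 72 s, if anything falls off the work surface, if the arm or the gripper's body presses on something with over 40 N, if the wrist force passes 120 N, or if a joint passes its speed limit or range.

## Working session

There is one attempt and no reset: what is moved stays moved. The work goes in short steps, Python scripts to look and compute and a shell command to move; the robot and the scene stay as the last step left them, time stands still between calls to the robot, and variables do not carry over. Pictures are saved under pics/ and viewed, at most 13 in all, crops included, and the job is handed in when it is done.

```bash
ls; mkdir -p pics
cat > h.py <<'E'
import numpy as np, cv2
from scipy.spatial.transform import Rotation as R
from workcell import *
def rot(c):
    r=np.array(c["rotation"],float)
    return r if r.shape==(3,3) else (R.from_rotvec(r).as_matrix() if r.size==3 else R.from_quat(r).as_matrix())
def ray(c,uv):
    f=240/np.tan(np.radians(c["fovy"])/2)
    K=np.array([[f,0,c["cx"]],[0,f,c["cy"]],[0,0,1.]])
    d=np.array(c.get("distortion",[0,0,0,0,0]),float).ravel()
    p=cv2.undistortPoints(np.array([[uv]],float),K,d)[0,0]
    v=rot(c)@np.array([p[0],-p[1],-1]); return np.array(c["xyz"]),v
def atz(c,uv,z):
    o,v=ray(c,uv); return o+v*(z-o[2])/v[2]
def tri(cs,uvs):
    A=np.zeros((3,3));b=np.zeros(3);P=[]
    for c,u in zip(cs,uvs):
        o,v=ray(c,u);v=v/np.linalg.norm(v);M=np.eye(3)-np.outer(v,v);A+=M;b+=M@o;P.append((M,o))
    x=np.linalg.solve(A,b); return x,[np.linalg.norm(M@(x-o)) for M,o in P]
def save(n,im): cv2.imwrite("pics/"+n,im[:,:,::-1])
E
python3 - <<'E'
from h import *
s=read_state();print(s);print(grip_point_offset if not callable(grip_point_offset) else grip_point_offset())
for n in("scene","top","wrist"):
    im=grab_frame(n);save(n+"0.png",im);print(n,camera_info(n))
    if n=="wrist":continue
    for q in("lock_top","lock_face","lid_hinge","lid_front","hasp","shackle","rest","chest"):
        print(q,[(round(d["conf"],2),np.round(d["uv"]).tolist()) for d in landmark_of(n,q)[:3]])
    print([(round(d["conf"],2),np.round(d["box"]).tolist()) for d in boxes_of(n,"shackle")])
E
```

```text
pics
{'t': 0.0, 'q': array([-1.26818741e+00,  3.26933872e-01, -1.93577507e-01,  1.05198387e+00,
        5.09643447e-06,  1.43660801e+00]), 'qd': array([-1.96205962e-03, -1.58102639e-03, -2.61155388e-04, -5.65737372e-04,
       -1.19434505e-03, -9.48250028e-05]), 'joint_efforts': array([-1.69232077e-03, -4.43393612e+01,  2.62443745e+01,  1.53880985e-02,
       -2.42156184e-04, -1.85904412e-06]), 'tool_pos': array([ 0.2326048 , -0.49808498,  0.40390944]), 'eef_rot': array([-3.06531310e+00, -6.80311171e-01,  2.16369542e-04]), 'contact_force': array([-0.51830217, -0.4892939 , -0.02465871]), 'torque': array([-0.00982779,  0.0112694 ,  0.02033485]), 'finger_force': 0.0, 'width': 0.996891247164808}
0.1547
scene {'fovy': 51.01724222816019, 'cx': 318.9202396188919, 'cy': 234.7532049591398, 'xyz': array([ 0.75889668, -1.04003674,  0.87855811]), 'rotation': array([0.92061609, 0.10956728, 0.16889808])}
lock_top [(0.71, [314.0, 189.0])]
lock_face [(0.85, [311.0, 196.0]), (0.65, [228.0, 371.0]), (0.55, [386.0, 197.0])]
lid_hinge [(0.83, [386.0, 198.0])]
lid_front []
hasp [(0.71, [384.0, 199.0]), (
[... 443 characters left out ...]
y([ 0.14283028, -0.12980303, -1.59065124])}
lock_top [(0.62, [243.0, 257.0])]
lock_face [(0.73, [237.0, 214.0]), (0.6, [244.0, 266.0])]
lid_hinge [(0.88, [254.0, 188.0])]
lid_front [(0.91, [238.0, 214.0])]
hasp [(0.83, [234.0, 218.0]), (0.6, [238.0, 213.0])]
shackle [(0.67, [382.0, 298.0]), (0.61, [378.0, 255.0]), (0.52, [423.0, 250.0])]
rest [(0.81, [376.0, 258.0])]
chest [(0.77, [246.0, 261.0]), (0.6, [244.0, 257.0])]
[(0.55, [418.0, 241.0, 438.0, 260.0]), (0.52, [374.0, 252.0, 393.0, 258.0])]
wrist {'fovy': 71.82015422164774, 'cx': 322.5708702141234, 'cy': 243.77203168575525, 'xyz': array([ 0.30617142, -0.46392376,  0.37341555]), 'rotation': array([-0.28526363,  0.18143079, -1.12378823])}
```

View pics/scene0.png

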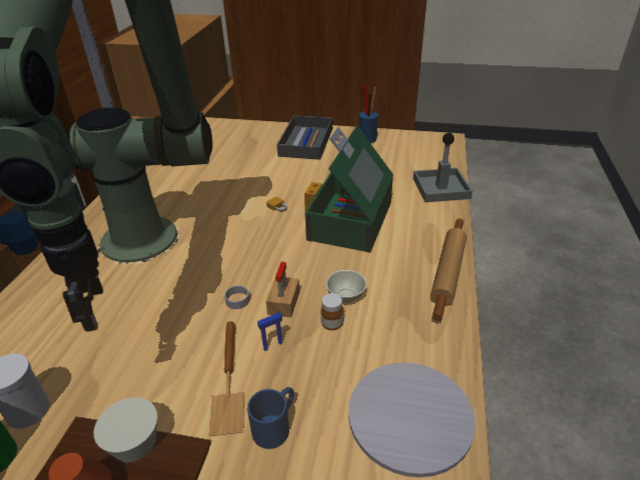

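View pics/top0.png

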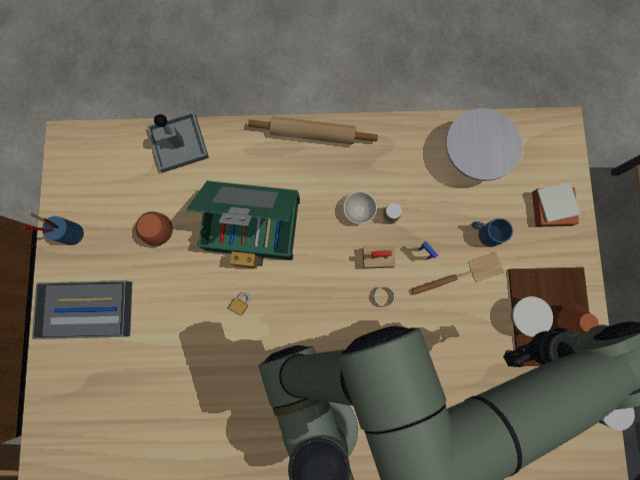

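Run:
```python
from h import *
S=camera_info("scene");T=camera_info("top")
print("chest",atz(S,(313,215),0),atz(T,(246,261),0))
print("locktop",tri([S,T],[(314,189),(243,257)]),atz(S,(314,189),.094),atz(T,(243,257),.094))
print("hinge",tri([S,T],[(386,198),(254,188)]), atz(T,(254,188),.0995))
print("rest",atz(S,(281,304),0),atz(T,(376,258),0))
print("shackle",atz(S,(280,297),.02),atz(T,(378,255),.02))
print("blue",atz(S,(274,342),.02),atz(T,(382,298),.02),atz(T,(423,250),.02))
print("hasp",tri([S,T],[(342,137),(234,218)]))
```

```text
chest [ 4.78705076e-01  1.98384362e-01 -1.11022302e-16] [0.48239464 0.20685108 0.        ]
locktop (array([0.48323287, 0.201245  , 0.09194603]), [np.float64(0.0006332342878690872), np.float64(0.0006332342878690775)]) [0.4845032  0.19837712 0.094     ] [0.48235798 0.20069426 0.094     ]
hinge (array([0.68987696, 0.17159497, 0.09735229]), [np.float64(0.008989542324371347), np.float64(0.008989542324371233)]) [0.68020085 0.16882795 0.0995    ]
rest [ 4.78190825e-01 -1.91091274e-01  1.11022302e-16] [ 0.48186003 -0.18317833  0.        ]
shackle [ 0.47611776 -0.18747039  0.02      ] [ 0.48819075 -0.18713325  0.02      ]
blue [ 0.49902787 -0.32816189  0.02      ] [ 0.36181431 -0.19303645  0.02      ] [ 0.49981073 -0.3208049   0.02      ]
hasp (array([0.56256095, 0.19698234, 0.26645065]), [np.float64(0.004914258071779272), np.float64(0.004914258071779202)])
```

The red-crowned shackle stands in the wooden rest at scene (281,275) / top (381,254). The blue look-alike stands free at scene (270,330) / top (428,249), so red is the one that fits. The small brass padlock at top (239,302) is the spare. The chest's brass body is at top (243,258), with its lid raised behind it.

I'll move over the rest first and confirm with a wrist crop.

```bash
cat >> h.py <<'E'
def plan(p,phi=None):
    """shift(cm) & turn about tool z to TCP p with tool y at world angle phi(deg), vertical"""
    s=read_state();M=R.from_rotvec(s["eef_rot"])
    d=M.inv().apply(np.array(p)-s["tool_pos"])*100
    o=[0,0,0]
    if phi is not None:
        a=np.radians(phi);y=np.array([np.cos(a),np.sin(a),0]);z=np.array([0,0,-1.])
        o=(M.inv()*R.from_matrix(np.c_[np.cross(y,z),y,z])).as_rotvec()
    print("shift",d.round(2),"turn",np.round(o,3),"pos",s["tool_pos"].round(4),"F",s["contact_force"].round(1),"w",round(s["width"]*8.54,2),"t",round(s["t"],2))
E
python3 - <<'E'
from h import *
S=camera_info("wrist");print(rot(S).round(2))
plan([.48,-.25,.40],-3)
E
```

```text
[[ 0.42  0.86  0.29]
 [-0.91  0.4   0.13]
 [ 0.   -0.31  0.95]]
shift [ 32.92 -12.04   0.47] turn [-0.     0.    -1.082] pos [ 0.2327 -0.4984  0.4047] F [-0.6  0.   0.6] w 8.54 t 1.05
```

```bash
python3 -m crank '[3.3,-1.2,0,0,0,-0.108,8.5, 6.6,-2.4,0,0,0,-0.216,8.5, 9.9,-3.6,0.1,0,0,-0.324,8.5, 13.2,-4.8,0.1,0,0,-0.432,8.5, 16.5,-6,0.2,0,0,-0.54,8.5]' && python3 -m crank '[3.4,0.7,0,0,0,-0.108,0, 6.9,1.3,0,0,0,-0.216,0, 10.3,2,0.1,0,0,-0.324,0, 13.8,2.6,0.1,0,0,-0.432,0, 17.2,3.3,0.2,0,0,-0.54,0]'
python3 - <<'E'
from h import *
im=grab_frame("wrist");C=camera_info("wrist");save("w1.png",im)
plan([.48,-.25,.40],-3)
for q in("shackle","rest"):
    for d in landmark_of("wrist",q)[:3]: print(q,round(d["conf"],2),np.round(d["uv"],1),atz(C,d["uv"],.02 if q=="shackle" else 0).round(4))
print([(round(d["conf"],2),np.round(d["box"]).tolist()) for d in boxes_of("wrist","shackle")])
E
```

```text
t: 1.47
tool_pos: [0.3577, -0.373, 0.4029]
eef_rot: [2.77, 1.48, 0.0]
contact_force: [0.9, -0.9, -0.0]
width: 0.997
finger_force: 0.0
t: 1.88
tool_pos: [0.4814, -0.2486, 0.4009]
eef_rot: [2.274, 2.167, 0.0]
contact_force: [1.3, -0.6, 0.1]
width: 0.294
finger_force: 0.0
shift [-0.52 -0.45  0.07] turn [ 0.004 -0.003  0.013] pos [ 0.4847 -0.245   0.4008] F [2.7 3.1 0.7] w 1.71 t 1.93
shackle 0.96 [332.5 269.5] [ 0.4952 -0.3099  0.02  ]
shackle 0.65 [320.9 148.4] [ 0.4873 -0.1767  0.02  ]
rest 0.69 [320.2 149.9] [ 0.4865 -0.179   0.    ]
[(0.95, [314.0, 258.0, 361.0, 323.0]), (0.79, [308.0, 116.0, 329.0, 189.0])]
```

View pics/w1.png

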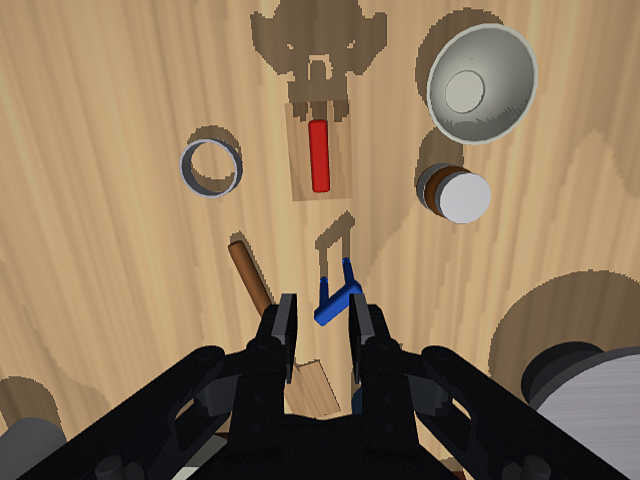

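The picture shows the red crown in the rest at (318,156). The blue look-alike at (338,302) stays untouched. Next I'll measure the crown and plan the lid.

```bash
cat >> h.py <<'E'
def crown(z):
    im=grab_frame("wrist");C=camera_info("wrist")
    h=cv2.cvtColor(im,cv2.COLOR_RGB2HSV)
    m=(((h[...,0]<6)|(h[...,0]>174))&(h[...,1]>180)&(h[...,2]>70)).astype(np.uint8)
    n,l,st,ce=cv2.connectedComponentsWithStats(m);k=1+np.argmax(st[1:,4])
    pts=np.argwhere(l==k)[:,::-1].astype(np.float32)
    r=cv2.minAreaRect(pts);b=cv2.boxPoints(r)
    W=np.array([atz(C,p,z)[:2] for p in b]);e=[W[1]-W[0],W[2]-W[1]];L=[np.linalg.norm(x) for x in e]
    v=e[int(np.argmax(L))];y=np.degrees(np.arctan2(v[1],v[0]))%180-90
    print("crown",r,"centre",W.mean(0).round(4),"size",np.round(L,4),"yaw",round(y,1)); return im
E
python3 - <<'E'
from h import *
crown(.112);plan([.57,.18,.5],-7)
E
```

```text
crown ((319.7685241699219, 154.6989288330078), (72.16798400878906, 17.485759735107422), 86.72950744628906) centre [ 0.4818 -0.1848] size [0.0127 0.0525] yaw 0.6
shift [43.43  6.62 -9.96] turn [-0.001  0.     0.068] pos [ 0.4803 -0.2501  0.4006] F [-0.4 -0.3  0.1] w 0.03 t 2.13
```

```bash
python3 -m crank '[3.9,0.4,-2,0,0,0,0, 7.8,0.8,-4,0,0,0,0, 11.7,1.2,-6,0,0,0,0, 15.6,1.6,-8,0,0,0,0, 19.5,2,-10,0,0,0,0]' && python3 -m crank '[4,0.4,0,0,0,0.014,0, 8,0.8,0,0,0,0.028,0, 12,1.2,0,0,0,0.042,0, 16,1.6,0,0,0,0.056,0, 20,2,0,0,0,0.07,0]' && python3 -m crank '[0,0,0,0,0,0,0,0,0,0,0,0,0,0]'
python3 - <<'E'
from h import *
im=grab_frame("wrist");C=camera_info("wrist");save("w2.png",im)
plan([.57,.18,.5],-7)
for q in("lock_top","hasp","lid_front","lid_hinge","chest","lock_face"):
    for d in landmark_of("wrist",q)[:2]: print(q,round(d["conf"],2),np.round(d["uv"],1),[atz(C,d["uv"],z).round(4)[:2] for z in(0,.094,.0995,.25)])
E
```

```text
t: 2.55
tool_pos: [0.5086, -0.0668, 0.4964]
eef_rot: [2.285, 2.156, -0.0]
contact_force: [1.2, -0.6, 0.5]
width: 0.003
finger_force: 0.0
t: 2.97
tool_pos: [0.5401, 0.132, 0.4957]
eef_rot: [2.359, 2.074, 0.0]
contact_force: [0.6, -0.5, -0.4]
width: 0.002
finger_force: 0.0
t: 3.13
tool_pos: [0.5401, 0.1323, 0.4951]
eef_rot: [2.353, 2.081, -0.001]
contact_force: [0.0, -0.8, -0.3]
width: -0.002
finger_force: 0.0
shift [ 5.23  2.36 -0.49] turn [-0.     0.001 -0.002] pos [0.5401 0.1311 0.4952] F [-0.2 -0.   0. ] w -0.02 t 3.18
lock_top 0.77 [257.5 151.9] [array([0.4602, 0.1989]), array([0.4784, 0.2015]), array([0.4794, 0.2016]), array([0.5086, 0.2058])]
hasp 0.79 [339.7 163.7] [array([0.5686, 0.1696]), array([0.5648, 0.1782]), array([0.5646, 0.1787]), array([0.5586, 0.1923])]
lid_front 0.66 [364.  162.1] [array([0.6017, 0.1676]), array([0.5912, 0.1766]), array([0.5906, 0.1771]), array([0.5738, 0.1914])]
lid_front 0.55 [395.4 348.9] [array([ 0.6276, -0.1382]), array([ 0.6119, -0.0673]), array([ 0.611 , -0.0631]), array([0.5858, 0.0504])]
lid_hinge 0.88 [456.2 150.4] [array([0.7264, 0.1675]), array([0.6907, 0.1765]), array([0.6886, 0.177 ]), array([0.6313, 0.1914])]
chest 0.88 [269.2 145.2] [array([0.4774, 0.2055]), array([0.4921, 0.2067]), array([0.4929, 0.2068]), array([0.5165, 0.2089])]
lock_face 0.74 [250.7 148. ] [array([0.452, 0.205]), array([0.4719, 0.2064]), array([0.473 , 0.2065]), array([0.5048, 0.2086])]
```

View pics/w2.png

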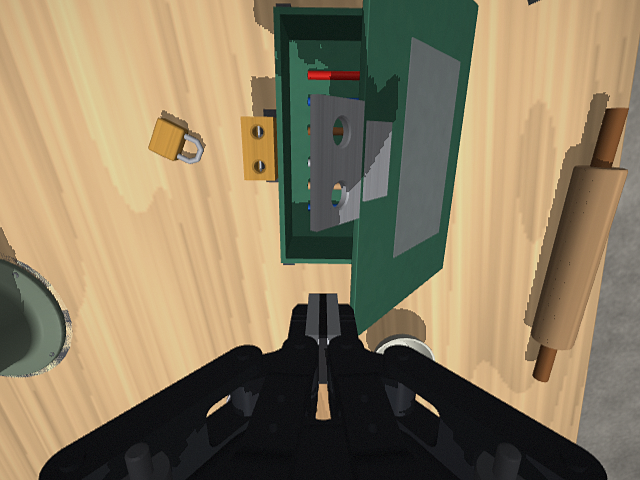

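The lock's holes show at (259,131) and (260,166). The hasp slots are at (342,130) and (339,193), the lid's front edge runs near column 360, and the spare lock at (178,140) is out of the way.

Run:
```python
from h import *
from scipy.optimize import least_squares
C=camera_info("wrist")
A=atz(C,(259,131),.094);B=atz(C,(260,166),.094);print(A,B,np.linalg.norm(A-B),"mid",(A+B)/2,"yaw",np.degrees(np.arctan2(*(A-B)[1::-1]))-90 )
v=A-B;print("yaw",np.degrees(np.arctan2(-v[0],v[1])))
# joint fit: lock x,y,yaw, lid angle
f=240/np.tan(np.radians(C["fovy"])/2);Rm=rot(C)
def proj(P):
    c=Rm.T@(P-C["xyz"]);return np.array([C["cx"]+f*c[0]/-c[2],C["cy"]-f*c[1]/-c[2]])
def W(p,l):
    c,s=np.cos(p[2]),np.sin(p[2]);return np.array([p[0]+c*l[0]-s*l[1],p[1]+s*l[0]+c*l[1],l[2]])
def slot(p,y):
    t=p[3];return W(p,[.212-.212*np.cos(t)+.0025*np.sin(t),y,.0995+.212*np.sin(t)+.0025*np.cos(t)])
obs=[(259,131),(260,166),(342,130),(339,193)]
fun=lambda p:np.concatenate([proj(W(p,[0,.018,.094]))-obs[0],proj(W(p,[0,-.018,.094]))-obs[1],proj(slot(p,.018))-obs[2],proj(slot(p,-.018))-obs[3],
 (proj(W(p,[.021,.130,.097]))-(274,8)),(proj(W(p,[.021,-.130,.097]))-(281,264))])
r=least_squares(fun,[.483,.2,-.1,.9]);print(r.x,np.degrees(r.x[2]),fun(r.x).round(1))
p=r.x;rr=.165
for t in np.linspace(p[3],0,6):
    q=W(p,[.212-rr*np.cos(t)+.0025*np.sin(t),0,.0995+rr*np.sin(t)+.0025*np.cos(t)])+[0,0,.173];print(round(t,2),q.round(4))
plan(W(p,[.212-rr*np.cos(p[3]),0,0])*[1,1,0]+[0,0,.46])
```

```text
[0.4843527  0.22192385 0.094     ] [0.47870078 0.18617462 0.094     ] 0.03619324985722294 mid [0.48152674 0.20404924 0.094     ] yaw -8.98404557257183
yaw -8.984045572571834
[ 0.48115996  0.20384999 -0.13648844  0.87732594] -7.820211533421065 [-0.6  0.3  0.   0.1 -0.7  0.9  0.6  0.7 -0.  -1.9  0.9 -1.2]
0.88 [0.5886 0.1891 0.401 ]
0.7 [0.568  0.1919 0.3809]
0.53 [0.5511 0.1942 0.3576]
0.35 [0.5385 0.196  0.3316]
0.18 [0.5307 0.1971 0.3038]
0.0 [0.5277 0.1975 0.275 ]
shift [6.44 3.87 3.55] turn [0 0 0] pos [0.5401 0.1303 0.4955] F [ 0.6 -0.1 -0.1] w 0.02 t 3.48
```

```bash
python3 -m crank '[2.2,1.3,1.4,0,0,-0.003,0, 4.3,2.6,2.8,0,0,-0.007,0, 6.4,3.9,4.2,0,0,0.014,0, 6.4,3.9,5.6,0,0,0.014,0, 6.4,3.9,7,0,0,0.014,0]' && python3 -m crank '[0,-0.5,1.2,0,0,0,0, 0,-1,2.4,0,0,0,0, 0,-2,3.5,0,0,0,0, 0,-2.1,4.5,0,0,0,0, 0,-2.9,5.6,0,0,0,0]' && python3 -m crank '[0,-0.8,1.1,0,0,0,0, 0,-1.4,2.4,0,0,0,0, 0,-2.0,3.8,0,0,0,0, 0,-2.5,5.2,0,0,0,0, 0,-2.8,6.5,0,0,0,0]'
python3 - <<'E'
from h import *
save("w3.png",grab_frame("scene"));plan([.5277,.1975,.275],-7.8)
E
```

```text
t: 3.9
tool_pos: [0.5874, 0.1906, 0.4242]
eef_rot: [-2.369, -2.063, 0.0]
contact_force: [-0.0, -0.8, 0.0]
width: -0.005
finger_force: 0.0
t: 4.32
tool_pos: [0.559, 0.1938, 0.3698]
eef_rot: [2.369, 2.06, 0.004]
contact_force: [0.4, -1.6, 2.8]
width: 0.001
finger_force: 1.4
t: 4.73
tool_pos: [0.5307, 0.1977, 0.3042]
eef_rot: [2.369, 2.061, 0.002]
contact_force: [2.7, -0.5, 1.7]
width: -0.003
finger_force: 1.1
shift [-0.03 -0.15  2.66] turn [-0.002  0.001 -0.003] pos [0.5293 0.1976 0.3016] F [-0.1  0.1 -0.2] w 0.02 t 4.78
```

View pics/w3.png

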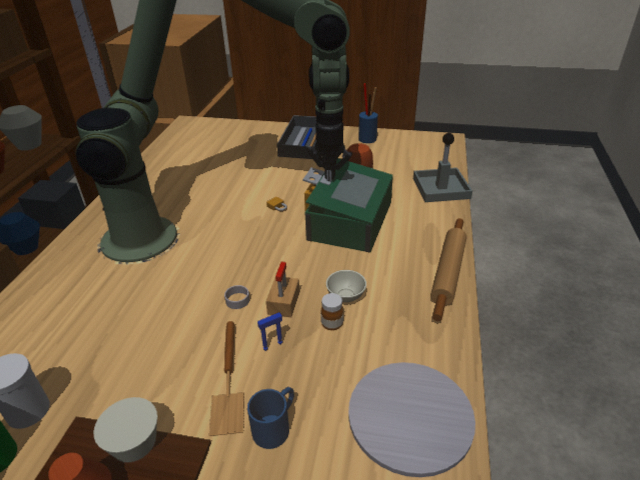

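The lid is following down and is now slightly ajar (hasp at 318,178). I'll finish gently.

```bash
python3 -m crank '[0,-0.1,0.6,0,0,0,0, 0,-0.15,1.2,0,0,0,0, 0,-0.15,1.7,0,0,0,0, 0,-0.15,2.1,0,0,0,0, 0,-0.15,2.4,0,0,0,0]' && python3 -m crank '[0,0,0.1,0,0,0,0, 0,0,0.2,0,0,0,0]'&& python3 -m crank '[0,0,0.1,0,0,0,0, 0,0,0.1,0,0,0,0]'
```

```text
t: 5.2
tool_pos: [0.5287, 0.1985, 0.28]
eef_rot: [-2.369, -2.063, 0.0]
contact_force: [-1.7, -0.1, 1.9]
width: 0.001
finger_force: 0.9
t: 5.37
tool_pos: [0.5288, 0.1986, 0.2783]
eef_rot: [-2.369, -2.063, 0.0]
contact_force: [-1.0, -0.5, 1.9]
width: -0.005
finger_force: 0.9
t: 5.53
tool_pos: [0.5289, 0.1986, 0.2774]
eef_rot: [2.369, 2.063, 0.001]
contact_force: [0.1, -1.2, 0.1]
width: 0.001
finger_force: 0.0
```

```bash
for i in 1 2 3; do python3 -m crank '[0,0,0.1,0,0,0,0, 0,0,0.1,0,0,0,0]' | egrep 'tool_pos|force'; done
```

```text
tool_pos: [0.529, 0.1986, 0.2765]
contact_force: [-0.3, -0.7, 1.1]
finger_force: 0.2
tool_pos: [0.5289, 0.1986, 0.2755]
contact_force: [-0.5, 0.9, 1.2]
finger_force: 0.7
tool_pos: [0.5289, 0.1986, 0.2754]
contact_force: [-3.1, -1.6, 9.1]
finger_force: 4.4
```

```bash
python3 -m crank '[0,0,0.04,0,0,0,0, 0,0,0.04,0,0,0,0]' | egrep 'tool_pos|force';  python3 -m crank '[0,0,-2,0,0,0,0, 0,0,-6,0,0,0,0, -2,0,-10,0,0,0,8.5, -6,0,-14,0,0,0,8.5,-9.5,-3,-15,0,0,0,8.5]' | grep pos;python3 -m crank '[0,0,0,0,0,0,8.5,0,0,0,0,0,0,8.5]' | grep pos
python3 - <<'E'
from h import *
im=grab_frame("wrist");C=camera_info("wrist");save("w4.png",im)
for q in("hasp","lid_front","lock_top"):
    for d in landmark_of("wrist",q)[:2]: print(q,round(d["conf"],2),np.round(d["uv"],1),atz(C,d["uv"],.102).round(4))
plan([.4818,-.185,.40],0.6)
E
```

```text
tool_pos: [0.5289, 0.1986, 0.2754]
contact_force: [-3.6, -1.4, 11.5]
finger_force: 5.7
tool_pos: [0.5003, 0.1215, 0.4208]
tool_pos: [0.4969, 0.1209, 0.4183]
hasp 0.66 [286.3 137.5] [0.4794 0.2033 0.102 ]
lid_front 0.64 [292.8 134.1] [0.4851 0.2051 0.102 ]
lid_front 0.59 [318.9 135.7] [0.5059 0.2009 0.102 ]
lock_top 0.96 [286.9 138.3] [0.4798 0.2026 0.102 ]
shift [-30.67   2.66   1.59] turn [-0.001  0.    -0.148] pos [0.4974 0.1225 0.4158] F [-0.3  0.6  0.1] w 8.43 t 6.98
```

View pics/w4.png

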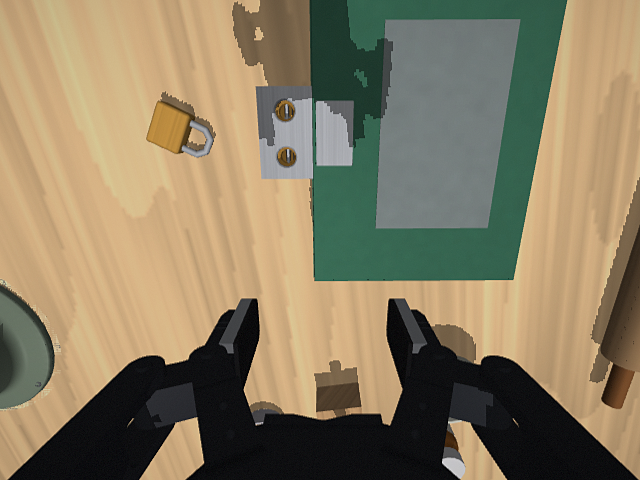

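The lid is shut: the slots at (285,110) and (287,156) show the padlock holes centred beneath. Next I'll go for the shackle.

```bash
python3 - <<'E'
from h import *
im=cv2.imread("pics/w4.png");C=camera_info("wrist")
A=atz(C,(285,110.5),.102);B=atz(C,(286.8,156),.102);v=A-B
print("slots mid",(A+B)/2,np.linalg.norm(v),np.degrees(np.arctan2(-v[0],v[1])))
cv2.imwrite("pics/c4.png",cv2.resize(im[80:190,240:360],None,fx=5,fy=5,interpolation=2))
E
python3 -m crank '[-3.8,0.3,0.2,0,0,-0.02,8.5, -7.6,0.6,0.4,0,0,-0.04,8.5, -11.4,1,0.6,0,0,-0.06,8.5, -15.2,1.3,0.8,0,0,-0.06,8.5, -19,1.6,1,0,0,-0.06,8.5]' | grep pos
python3 -m crank '[-3.8,0.2,0.2,0,0,-0.02,8.5, -7.6,0.4,0.4,0,0,-0.04,8.5, -11.4,0.4,0.6,0,0,-0.088,8.5, -11.4,0.4,0.6,0,0,-0.088,8.5, -11.4,0.4,0.6,0,0,-0.088,8.5]' | grep pos
python3 - <<'E'
from h import *
save("w5.png",crown(.112));plan([.4818,-.185,.258],0.6)
E
```

```text
slots mid [0.47890277 0.20692478 0.102     ] 0.03492694474943397 -7.4674279315716285
tool_pos: [0.4871, -0.0694, 0.4057]
tool_pos: [0.4823, -0.1838, 0.3994]
crown ((323.0, 237.5), (61.0, 16.0), 90.0) centre [ 0.4822 -0.1814] size [0.0126 0.0518] yaw 1.0
shift [-0.27 -0.02 14.16] turn [-0.002 -0.002 -0.002] pos [ 0.4822 -0.1825  0.3996] F [ 0.4  0.6 -0.8] w 8.52 t 7.87
```

View pics/c4.png

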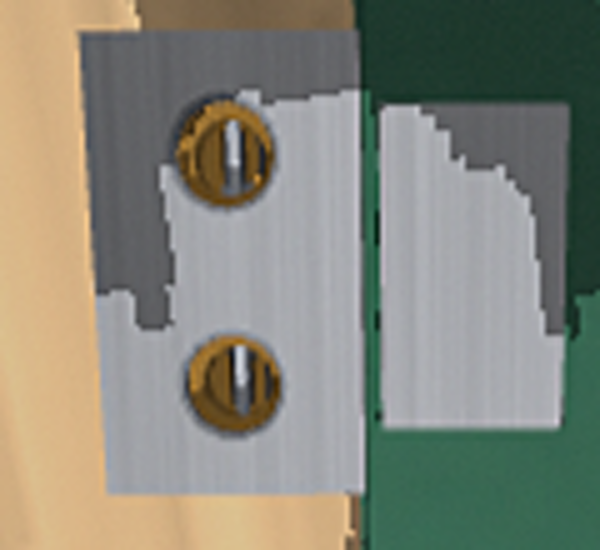

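View pics/w5.png

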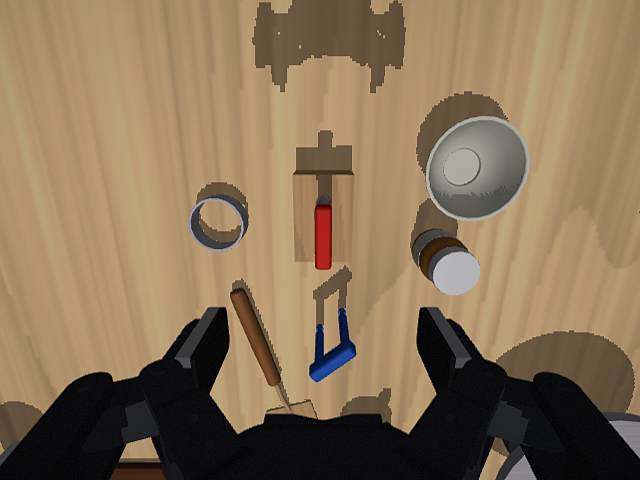

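Red crown at (323,237), centred between the open fingers; jar and bowl are clear. I'll descend partway, settle and remeasure.

```bash
python3 -m crank '[-0.1,0,2,0,0,0,8.5, -0.2,0,4,0,0,0,8.5, -0.2,0,5.2,0,0,0,8.5, -0.2,0,5.2,0,0,0,8.5,-0.2,0,5.2,0,0,0,8.5]' | grep pos
python3 -m crank '[0,0,0,0,0,0,8.5,0,0,0,0,0,0,8.5,0,0,0,0,0,0,8.5]' | grep pos
python3 - <<'E'
from h import *
crown(.112);crown(.112);plan([.4818,-.185,.258],0.6)
E
```

```text
tool_pos: [0.4822, -0.1827, 0.3483]
tool_pos: [0.4826, -0.1842, 0.3498]
crown ((320.9999694824219, 256.5), (76.99998474121094, 19.999996185302734), 90.0) centre [ 0.4818 -0.1819] size [0.0128 0.0548] yaw 1.1
crown ((322.0, 256.5), (20.0, 77.0), 0.0) centre [ 0.4823 -0.1819] size [0.0547 0.0128] yaw 0.0
shift [-0.05 -0.07  9.16] turn [ 0.001  0.001 -0.   ] pos [ 0.4823 -0.1844  0.3496] F [ 0.8 -0.6 -0.6] w 8.52 t 8.63
```

Run:
```python
from h import *
im=grab_frame("wrist");C=camera_info("wrist");cv2.imwrite("pics/c6.png",cv2.resize(im[200:310,270:380,::-1],None,fx=5,fy=5,interpolation=2))
for r in range(208,304,2): print(r,im[r,322].tolist(),atz(C,(322,r),.112)[1].round(4),end=' | ')
```

```text
208 [61, 62, 64] -0.148 | 210 [60, 61, 63] -0.1493 | 212 [60, 61, 63] -0.1506 | 214 [60, 61, 63] -0.1519 | 216 [62, 57, 57] -0.1532 | 218 [71, 11, 5] -0.1545 | 220 [70, 8, 4] -0.1558 | 222 [101, 12, 10] -0.1571 | 224 [138, 23, 18] -0.1585 | 226 [174, 33, 28] -0.1598 | 228 [180, 33, 27] -0.1611 | 230 [179, 35, 31] -0.1625 | 232 [179, 34, 30] -0.1638 | 234 [179, 34, 30] -0.1652 | 236 [180, 37, 30] -0.1665 | 238 [179, 34, 29] -0.1679 | 240 [180, 36, 31] -0.1693 | 242 [181, 36, 30] -0.1706 | 244 [180, 37, 31] -0.172 | 246 [180, 36, 32] -0.1734 | 248 [180, 37, 31] -0.1748 | 250 [180, 35, 33] -0.1762 | 252 [181, 37, 31] -0.1776 | 254 [179, 34, 29] -0.179 | 256 [181, 35, 30] -0.1804 | 258 [181, 37, 32] -0.1818 | 260 [181, 36, 31] -0.1832 | 262 [181, 37, 32] -0.1847 | 264 [182, 38, 32] -0.1861 | 266 [180, 36, 29] -0.1876 | 268 [182, 37, 32] -0.189 | 270 [182, 38, 33] -0.1905 | 272 [182, 38, 34] -0.1919 | 274 [183, 38, 33] -0.1934 | 276 [183, 36, 32] -0.1949 | 278 [182, 38, 33] -0.1963 | 280 [181, 36, 30] -0.1978 | 282 [183, 38, 33] -0.1993 | 284 [182, 36, 32] -0.2008 | 286 [183, 37, 33] -0.2023 | 288 [182, 37, 30] -0.2038 | 290 [182, 38, 33] -0.2053 | 292 [183, 39, 36] -0.2069 | 294 [172, 27, 25] -0.2084 | 296 [186, 154, 114] -0.2099 | 298 [194, 162, 119] -0.2115 | 300 [208, 173, 128] -0.213 | 302 [106, 88, 65] -0.2146 |
```

```bash
python3 -m crank '[0.05,0,2.2,0,0,0,8.5, 0.05,0,4.4,0,0,0,8.5, 0.05,0,6.6,0,0,0,8.5, 0.05,0,8.2,0,0,0,8.5,0.05,0,9.2,0,0,0,8.5]' | egrep 'pos|force'
python3 -m crank '[0,0,0,0,0,0,8.5,0,0,0,0,0,0,8.5,0,0,0,0,0,0,0,0,0,0,0,0,0,0,0,0,0,0,0,0,0]'  | egrep 'pos|force|width'
python3 -m crank '[0,0,0,0,0,0,0,0,0,0,0,0,0,0,0,0,0,0,0,0,0,0,0,0,0,0,0,0]'  | egrep 'pos|force|width'
```

```text
tool_pos: [0.4815, -0.1837, 0.2553]
contact_force: [-0.5, 0.0, 0.5]
finger_force: 0.0
tool_pos: [0.4826, -0.1842, 0.2579]
contact_force: [0.9, -0.1, 0.0]
width: 0.597
finger_force: 0.0
tool_pos: [0.4822, -0.184, 0.2573]
contact_force: [-1.6, -0.1, 4.7]
width: 0.153
finger_force: 59.9
```

```bash
python3 -m crank '[0,0,-1,0,0,0,0, 0,0,-3,0,0,0,0, 0,0,-6,0,0,0,0, 0,0,-9.5,0,0,0,0, 0,0,-13,0,0,0,0]' | egrep 'pos|force'
python3 -m crank '[2,0,0,0,0,0,0, 5,0,0,0,0,0,0, 8.5,0,0,0,0,0.05,0, 12,0,0,0,0,0.1,0, 15.5,0,0,0,0,0.147,0]' | egrep 'pos|force|width'
python3 -m crank '[0,0,0,0,0,0,0,0,0,0,0,0,0,0,0,0,0,0,0,0,0]'|grep force
python3 - <<'E'
from h import *
save("w7.png",grab_frame("scene"))
plan([.481,.204,.385],-7.8)
E
```

```text
tool_pos: [0.4815, -0.1836, 0.3882]
contact_force: [0.2, -0.8, -1.4]
finger_force: 59.2
tool_pos: [0.48, -0.0276, 0.3873]
contact_force: [-0.7, 0.0, -1.2]
width: 0.155
finger_force: 59.2
contact_force: [-0.5, 0.3, -1.8]
finger_force: 59.2
shift [23.14 -3.16  0.19] turn [ 0.     0.    -0.001] pos [ 0.4806 -0.0295  0.3871] F [ 0.6 -0.  -1.6] w 1.3 t 10.98
```

View pics/w7.png

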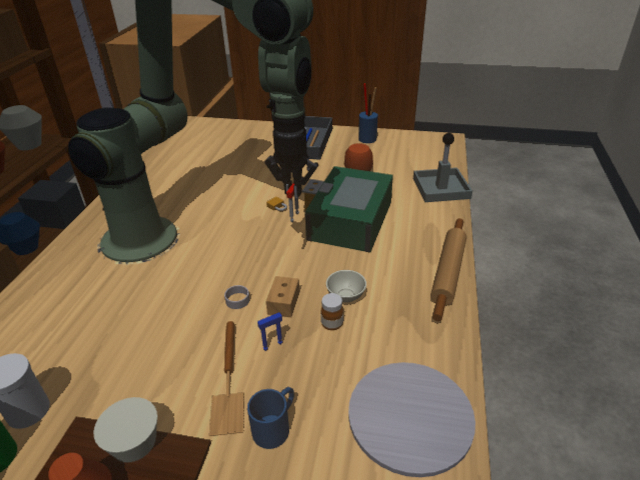

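The shackle is held upright (291,195) and the rest is empty. I'll move nearer and remeasure the slots with the arm settled.

```bash
python3 -m crank '[3.5,-0.5,0,0,0,0,0, 7,-1,0,0,0,0,0, 11,-1.6,0,0,0,0,0, 13,-1.8,0,0,0,0,0, 14,-1.9,0,0,0,0,0]' | egrep 'pos'
python3 -m crank '[0,0,0,0,0,0,0,0,0,0,0,0,0,0,0,0,0,0,0,0,0,0,0,0,0,0,0,0]'|grep pos
python3 - <<'E'
from h import *
im=grab_frame("wrist");C=camera_info("wrist");save("w8.png",im)
h=cv2.cvtColor(im,cv2.COLOR_RGB2HSV);m=((h[...,0]>12)&(h[...,0]<28)&(h[...,1]>150)).astype(np.uint8)
m=cv2.morphologyEx(m,cv2.MORPH_CLOSE,np.ones((7,7)))
n,l,st,ce=cv2.connectedComponentsWithStats(m)
for k in range(1,n):
    if st[k,4]>60: print(st[k].tolist(),ce[k].round(1),atz(C,ce[k],.1).round(4))
for q in("hasp","lock_top"):
    for d in landmark_of("wrist",q)[:2]: print(q,round(d["conf"],2),np.round(d["uv"],1),atz(C,d["uv"],.102 if q=="hasp" else .094).round(4))
plan([.481,.204,.385],-7.8)
E
```

```text
tool_pos: [0.4811, 0.1134, 0.3869]
tool_pos: [0.481, 0.1109, 0.3868]
[291, 77, 21, 24, 396] [300.8  88.5] [0.4814 0.2233 0.1   ]
[144, 83, 54, 59, 2031] [169.5 112.7] [0.3856 0.2207 0.1   ]
[292, 132, 21, 21, 346] [302.1 141.8] [0.4766 0.1878 0.1   ]
hasp 0.74 [298.8 114.7] [0.4774 0.2064 0.102 ]
hasp 0.54 [355.  419.1] [ 0.487  -0.0756  0.102 ]
lock_top 0.65 [304.4 122. ] [0.4802 0.2014 0.094 ]
shift [ 9.17 -1.28  0.19] turn [ 0.     0.    -0.003] pos [0.481  0.1114 0.3869] F [ 0.   0.3 -1. ] w 1.3 t 11.88
```

```bash
python3 -m crank '[3,-0.4,0,0,0,0,0, 6,-0.9,0,0,0,0,0, 8.2,-1.2,0,0,0,0,0, 9.2,-1.4,0,0,0,0,0, 9.2,-1.4,0,0,0,0,0]' | egrep 'pos'
python3 -m crank '[0,0,0,0,0,0,0,0,0,0,0,0,0,0,0,0,0,0,0,0,0,0,0,0,0,0,0,0]'|grep pos
python3 - <<'E'
from h import *
im=grab_frame("wrist");C=camera_info("wrist");save("w9.png",im)
h=cv2.cvtColor(im,cv2.COLOR_RGB2HSV);m=((h[...,0]>12)&(h[...,0]<28)&(h[...,1]>150)).astype(np.uint8)
m=cv2.morphologyEx(m,cv2.MORPH_CLOSE,np.ones((7,7)))
n,l,st,ce=cv2.connectedComponentsWithStats(m)
for k in range(1,n):
    if st[k,4]>60: print(st[k].tolist(),ce[k].round(1),atz(C,ce[k],.1).round(4))
f=240/np.tan(np.radians(C["fovy"])/2);Rm=rot(C);s=read_state();M=R.from_rotvec(s["eef_rot"])
for x in(.018,-.018):
    P=s["tool_pos"]+M.apply([x,0,.2375]);c=Rm.T@(P-C["xyz"]);print("tip expected",C["cx"]+f*c[0]/-c[2],C["cy"]-f*c[1]/-c[2],P.round(4))
plan([.480,.204,.350],-7.8)
u,v=300,220
cv2.imwrite("pics/c9.png",cv2.resize(im[120:320,200:440,::-1],None,fx=3,fy=3,interpolation=2))
E
```

```text
tool_pos: [0.4794, 0.2067, 0.3868]
tool_pos: [0.4796, 0.2044, 0.3869]
[173, 182, 48, 51, 1581] [196.  206.4] [0.3854 0.2451 0.1   ]
[302, 184, 40, 9, 329] [321.4 188.1] [0.4847 0.2457 0.1   ]
[312, 210, 19, 15, 139] [321.  218.6] [0.4809 0.2218 0.1   ]
[626, 434, 14, 41, 324] [634.6 457.2] [ 0.7674 -0.0748  0.1   ]
tip expected 322.47840091159316 236.0938681588412 [0.4822 0.2223 0.1494]
tip expected 322.4787446767608 286.343355049853 [0.4772 0.1867 0.1494]
shift [-0.05  0.04  3.69] turn [ 0.     0.    -0.002] pos [0.4797 0.2045 0.3869] F [-0.1  0.7 -2. ] w 1.27 t 12.68
```

View pics/c9.png

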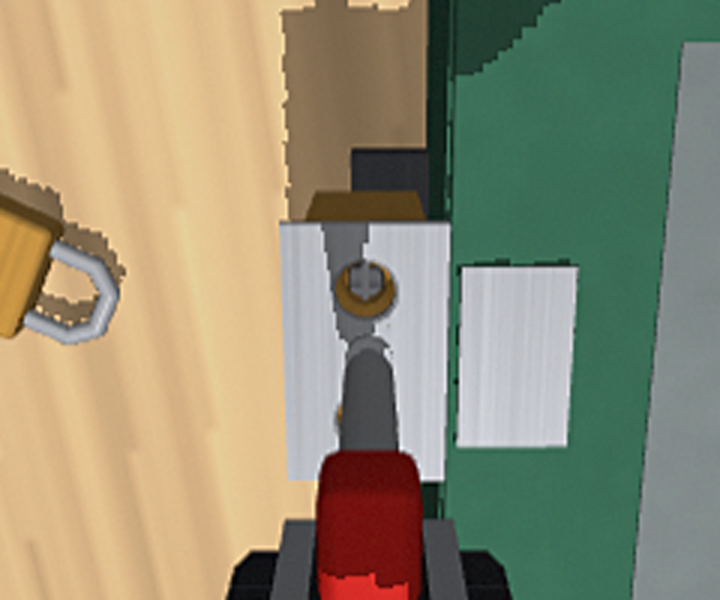

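The far slot, at full-frame (322,217), lines up laterally with the leg tip at (323,236), as expected from geometry. The tip needs about +1 mm along tool x. I'll descend with force checks.

```bash
python3 -m crank '[0.08,0,1.2,0,0,0,0, 0.08,0,2.4,0,0,0,0, 0.08,0,3.4,0,0,0,0, 0.08,0,4.0,0,0,0,0, 0.08,0,4.2,0,0,0,0]' | egrep 'pos|contact'
for i in 1 2 3 4 5; do python3 -m crank '[0,0,0.15,0,0,0,0, 0,0,0.3,0,0,0,0,0,0,0.3,0,0,0,0]' | egrep 'pos|contact'; done
```

```text
tool_pos: [0.4793, 0.2058, 0.3437]
contact_force: [0.5, -0.6, -1.3]
tool_pos: [0.4798, 0.2062, 0.342]
contact_force: [-0.5, 0.2, -1.3]
tool_pos: [0.4796, 0.2062, 0.3388]
contact_force: [-0.4, 0.1, -0.9]
tool_pos: [0.4795, 0.2062, 0.3356]
contact_force: [0.3, 0.8, -0.8]
tool_pos: [0.4795, 0.2062, 0.3325]
contact_force: [-0.1, -0.4, -0.8]
tool_pos: [0.4795, 0.2061, 0.3295]
contact_force: [0.3, 0.4, -1.3]
```

```bash
for i in 1 2 3 4; do python3 -m crank '[0,0,0.15,0,0,0,0, 0,0,0.3,0,0,0,0,0,0,0.3,0,0,0,0]' | egrep 'pos|contact'; done
```

```text
tool_pos: [0.4795, 0.2061, 0.3266]
contact_force: [0.5, -0.4, -1.9]
tool_pos: [0.4795, 0.2062, 0.3235]
contact_force: [-0.3, -0.0, -0.7]
tool_pos: [0.4797, 0.2062, 0.321]
contact_force: [0.3, -0.2, 1.8]
tool_pos: [0.4797, 0.2062, 0.3178]
contact_force: [0.2, -0.3, 2.3]
```

```bash
for i in 1 2 3 4; do python3 -m crank '[0,0,0.1,0,0,0,0, 0,0,0.15,0,0,0,0,0,0,0.15,0,0,0,0]' | egrep 'pos|contact'; done
```

```text
tool_pos: [0.4797, 0.2062, 0.3163]
contact_force: [-0.1, 0.2, 1.9]
tool_pos: [0.4797, 0.2062, 0.3148]
contact_force: [0.7, -0.5, 3.0]
tool_pos: [0.4797, 0.2062, 0.3133]
contact_force: [-1.3, 0.1, 2.8]
tool_pos: [0.4797, 0.2062, 0.3118]
contact_force: [0.1, 0.3, 2.2]
```

```bash
for i in 1 2 3; do python3 -m crank '[0,0,0.1,0,0,0,0, 0,0,0.15,0,0,0,0,0,0,0.15,0,0,0,0]' | egrep 'pos|contact'; done
```

```text
tool_pos: [0.4797, 0.2062, 0.3103]
contact_force: [0.8, 0.4, 2.9]
tool_pos: [0.4797, 0.2062, 0.3087]
contact_force: [-0.2, 0.1, 2.9]
tool_pos: [0.4797, 0.2062, 0.3072]
contact_force: [0.1, -0.6, 2.6]
```

```bash
for i in 1 2 3 4; do python3 -m crank '[0,0,0.1,0,0,0,0, 0,0,0.15,0,0,0,0,0,0,0.15,0,0,0,0]' | egrep 'pos|contact'; done
```

```text
tool_pos: [0.4797, 0.2062, 0.3057]
contact_force: [0.3, 0.3, 2.5]
tool_pos: [0.4797, 0.2062, 0.3042]
contact_force: [0.5, 0.4, 2.5]
tool_pos: [0.4797, 0.2062, 0.3028]
contact_force: [0.1, 0.1, 2.7]
tool_pos: [0.4797, 0.2062, 0.3013]
contact_force: [0.9, -0.2, 3.4]
```

```bash
for i in 1 2 3; do python3 -m crank '[0,0,0.1,0,0,0,0, 0,0,0.1,0,0,0,0,0,0,0.1,0,0,0,0]' | egrep 'pos|contact'; done
```

```text
tool_pos: [0.4796, 0.2062, 0.3003]
contact_force: [1.0, -0.7, 3.6]
tool_pos: [0.4797, 0.2061, 0.2994]
contact_force: [0.0, -0.8, 4.7]
tool_pos: [0.4797, 0.2061, 0.2985]
contact_force: [0.3, -1.1, 5.3]
```

Force is rising, so the click is within about 6 mm. I'm going in 1 mm steps.

```bash
for i in 1 2 3; do python3 -m crank '[0,0,0.1,0,0,0,0, 0,0,0.1,0,0,0,0,0,0,0.1,0,0,0,0]' | egrep 'pos|contact'; done
```

```text
tool_pos: [0.4797, 0.2061, 0.2975]
contact_force: [-0.2, -1.5, 5.4]
tool_pos: [0.4797, 0.2061, 0.2965]
contact_force: [-0.9, -0.9, 5.3]
tool_pos: [0.4797, 0.2061, 0.2955]
contact_force: [-0.5, -0.8, 6.6]
```

```bash
for i in 1 2; do python3 -m crank '[0,0,0.08,0,0,0,0, 0,0,0.08,0,0,0,0,0,0,0.08,0,0,0,0]' | egrep 'pos|contact'; done
```

```text
tool_pos: [0.4797, 0.2061, 0.2948]
contact_force: [-0.5, -0.2, 6.3]
tool_pos: [0.4797, 0.2061, 0.294]
contact_force: [-0.9, -1.8, 6.8]
```

```bash
for i in 1 2; do python3 -m crank '[0,0,0.08,0,0,0,0, 0,0,0.08,0,0,0,0,0,0,0.08,0,0,0,0]' | egrep 'pos|contact'; done
```

```text
tool_pos: [0.4797, 0.2061, 0.2932]
contact_force: [-0.2, -1.3, 6.5]
tool_pos: [0.4797, 0.2061, 0.2924]
contact_force: [0.0, -0.9, 6.3]
```

```bash
for i in 1 2; do python3 -m crank '[0,0,0.08,0,0,0,0, 0,0,0.08,0,0,0,0,0,0,0.08,0,0,0,0]' | egrep 'pos|contact'; done
```

```text
tool_pos: [0.4796, 0.2061, 0.291]
contact_force: [1.4, -0.8, 0.4]
tool_pos: [0.4797, 0.2061, 0.2906]
contact_force: [0.2, -1.4, 3.4]
```

The force dropped from 6.3 N to 0.4 N, so it clicked. I'll release and check.

```bash
python3 -m crank '[0,0,0,0,0,0,2.5,0,0,0,0,0,0,5,0,0,0,0,0,0,5,0,0,0,0,0,0,5,0,0,0,0,0,0,5]' | egrep 'pos|contact|width|finger'
python3 -m crank '[0,0,-2,0,0,0,5, 0,0,-5,0,0,0,5, 0,0,-8,0,0,0,5, -3.5,0.3,-9.5,0,0,0,5,-7,0.6,-9.5,0,0,0,5]' | egrep 'pos|contact'
python3 -m crank '[0,0,0,0,0,0,5,0,0,0,0,0,0,5,0,0,0,0,0,0,5,0,0,0,0,0,0,5]' | egrep 'pos|contact'
python3 - <<'E'
from h import *
im=crown(.145);cv2.imwrite("pics/end.png",im[:,:,::-1])
sc=grab_frame("scene");a=cv2.resize(sc[130:260,230:400,::-1],(400,306),interpolation=2);b=cv2.resize(im[40:346,120:520,::-1],(400,306))
cv2.imwrite("pics/endc.png",np.hstack([a,b]))
for z in(.127,.135,.145): crown(z)
E
```

```text
tool_pos: [0.4794, 0.2062, 0.2903]
contact_force: [-0.5, -0.0, -0.2]
width: 0.587
finger_force: 0.0
tool_pos: [0.4772, 0.1367, 0.3893]
contact_force: [1.7, -0.5, -0.2]
tool_pos: [0.4759, 0.1366, 0.3851]
contact_force: [-0.6, -0.0, -0.1]
crown ((313.9999694824219, 153.0), (87.99998474121094, 21.999996185302734), 90.0) centre [0.48   0.2059] size [0.0129 0.0518] yaw -7.6
crown ((313.9999694824219, 153.5), (88.99998474121094, 21.999996185302734), 90.0) centre [0.4793 0.2046] size [0.014 0.057] yaw -7.6
crown ((313.9999694824219, 153.0), (87.99998474121094, 21.999996185302734), 90.0) centre [0.4797 0.2053] size [0.0135 0.0543] yaw -7.6
crown ((313.9999694824219, 153.0), (87.99998474121094, 21.999996185302734), 90.0) centre [0.4801 0.2057] size [0.0129 0.0518] yaw -7.6
```

View pics/endc.png

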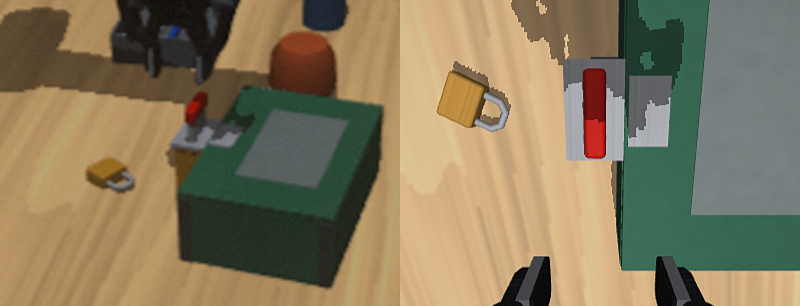

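The released shackle stands upright, with its crown in the right half at (594,113) over the hasp. Its apparent size puts its top near 145 mm, where the latched depth should be; ejected, it would be near 178 mm. It is latched, and I'm handing in.

```bash
python3 -c "
from workcell import finish_job;print(finish_job())"
```

```text
the job is handed in; nothing more can be done
None
```

The chest lid is shut and the red-topped shackle clicked into the padlock and stayed down when released; measured force peaked at about 7 N on the shackle and 12 N on the lid, nothing else was touched, and the job is handed in.

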